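# Draw a knock-down rail up tight with its cam lock

## Robot

A 7-joint arm with a two-finger parallel gripper is mounted at the origin on the work surface. World frame = base frame: x ahead of the robot, y to its left, z up, the work surface at z = 0. Lengths are in mm, angles in rad, forces in N, time in s.
With the tool pointing down it reaches from about 400 to 875 mm from the base axis. Payload 4.4 kg.
Tool frame: the origin (TCP) lies midway between the tips of the shut fingers; the grasp point (between the pads) lies 19 mm behind it; z points along the fingers, y is the line along which they close (so a half turn about z gives the same grasp; the last joint's range is limited). The gripper opens to 85 mm and grips with 20 to 120 N. Pads are 22 mm wide; open, the fingers measure 114 mm over their backs; the gripper's body (76 mm by 85 mm) begins 54 mm behind the grasp point. The pads swing forward as they close: fully open they stand 13 mm farther back than shut.
Start: joints at [-1.319, 0.628, 0.038, 1.517, -0.027, 0.996, -0.02], TCP at [203.087, 617.474, 231.313] pointing down, gripper open.
Joint ranges: [-3.06, 3.06], [-0.37, 2.12], [-1.25, 1.32], [0.18, 2.47], [-1.1, 4.24], [0.23, 1.98], [-2.94, 2.94]. Speed limits (rad/s): [2.57, 2.57, 3.14, 3.14, 3.14, 3.14, 3.14].

## Interface

Orientations are given as [roll, pitch, yaw] about the fixed x, y, z axes, in that order (R = Rz(yaw) Ry(pitch) Rx(roll)).
In Python, from plant import manip, eyes gives the robot as it stands. The module is installed in compiled form; this text tells all that it offers.
- The arm moves only by the shell command python3 -m crank 'ROWS' [FORCE]. ROWS is JSON, a list of rows, each a list of 5 numbers: the finger opening in mm, from 0 to 85.4, then the shift along the tool's x, y, z in mm, then the turn about the tool's z in degrees. A call has 1 to 10 rows; each row shifts and turns the commanded pose from where the row before left it, along the tool's axes as they then stand; what a row does not reach is not made up. A row lasts 1/10 s, in which the tool goes at most 50 mm and 8.59 degrees, less where a joint would pass 70% of its speed; a pose out of reach is approached as far as the arm can. A call is refused whole if a number of a shift passes 50 or a number of a turn 8.59, either way. A call with a gripper value outside its range is refused whole. The fingers move at their own pace and stop on an object; FORCE is the grip in N (left out, the last holds). Time passes only in rows, so rows that do not move let the fingers close. It gives the time, the measured TCP pose, the force, the opening and the grip force at its end, in the units of the state.
- manip.get_obs(): the state, without advancing time (a new reading comes with each control period).
- eyes.camera(name): name is "scene" or "top" or "wrist"; returns the picture (400x640x3 uint8, red, green, blue); there is no depth.
- eyes.camera_info(name): a dict with "intrinsics" (3x3 intrinsics, pixels), "xyz" and "orientation" of the camera in the world; the wrist camera has in their place "T_tool_cam" (4x4, takes a point from camera to tool coordinates, whose origin is the TCP and whose axes are the flange's). Camera axes: x right, y down, z forward; pixel columns grow to the right and rows downward; lengths in mm; the calibration is good to about 2 mm. A picture is of the moment at which its call begins: read the wrist's pose just before it. camera_info takes no time and is no camera call.
- manip.job_done(): hands the job in; it is judged then, once.
The state is a dict: "time": time; "joint_positions": joint angles; "qd": joint speeds; "joint_efforts": joint torques, N m; "ee_pos": TCP position; "tcp_rot": TCP orientation; "contact_force": force on the tool from outside, world axes, zero at the start; "torque": the same for the moment, N m; "gripper_width": finger opening in mm; "grip_force": force on a finger pad.
Only numpy, scipy, OpenCV 4.12 (cv2) and the standard library are available. Lean on these libraries where they do the work, as an engineer would, in place of code of your own. Each camera call takes 0.05 s, during which the arm holds its last target. There are 200 camera calls.

## Task

Join the loose wooden rail to the corner block: slide the rail along its channel until its bolt head is inside the open mouth of the cam's hook and the rail's end touches the two sprung stop pads, then turn the cam clockwise (seen from above), roughly half a turn, so that the hook draws the bolt in and the rail presses the two pads back by about 2.5 mm from where they stood. Where the pads stand has to be felt; never ram or over-tighten the rail against them (pads pressed back more than 4 mm). Leave the joint held tight by the cam alone, and do not disturb the small pieces lying on the base, the hammer or the screwdriver.

Things in the scene. Friction and masses are not known exactly. Their poses are not given: they have to be found in the camera images.
- block: Corner block, fixed: plywood base 160 (its x) x 300 (its y) x 18 mm thick. Origin: centre of the underside, on the bench. The rail is drawn along its -y. Cam axis upright at local y -100 mm. Two dark rail guides 12 mm high on the base, 10 mm thick, inner faces at x +-23.2 mm, from y -25 to +68 mm. Low steel guides centre the bolt under the cam.
- cam_axis (a point): On the cam's upright axis at the top of its grip bar, 84 mm above the bench. The bar is 14 mm thick, 40 mm long, 44 to 84 mm above the bench, centred on the axis; at joint value 0 its length lies along the block's y; it turns with the cam. Nothing else within 60 mm of the axis is higher than 46 mm above the bench.
- cam (a joint): Cam angle, rad, growing clockwise seen from above, -0.25 to 4.1; starts near 0, mouth towards the rail. Stays where left (turning takes about 0.1 N m, 0.15 when tight). From 0.5 rad on the hook is behind the bolt head and keeps its centre within 27 mm of the axis, less 3.7 mm per further rad. Tight between 1.8 and 4.0 rad, depending on the pads.
- hook: The cam's dark steel hook, a spiral plate of about 39 mm outer radius, 32 to 44 mm above the bench. Origin on the cam axis at bench height; turns with the cam (its +y points out through the mouth: at joint value 0 towards the rail).
- stop: The stop, in the block: two sprung aluminium pads (14 mm wide, tops 43 mm above the bench, either side of the bolt) face the rail's end. Origin: block frame y -45 mm, bench height; it does not tell where the pads stand. Their faces rest 59 to 66 mm from the cam axis (unknown, different each time) and give way with 6.5 N per mm (both together), at most 10 mm.
- rail: Loose timber rail 44 (x) x 120 (y) x 28 mm high, 0.2 to 0.4 kg, lying in the block's channel, axes parallel to the block's. Origin: centre of its underside. From its end face at y -60 mm a steel bolt sticks out, 10 mm wide, 4 to 12 mm above the underside, ending in an upright round head 10 mm across, up to 26 mm above the underside. Slides with 1 to 3 N of friction.
- bolt_head (a point): Top centre of the bolt's round head (rail frame 0, -102, 26 mm).
- rail_butt (a point): Middle of the rail's other end face (rail frame 0, +60, 14 mm), where it can be pushed along the block's -y.
- washer: Steel washer 24 mm across lying on the block's base, a bystander.
- offcut: Small wooden offcut 22 x 50 x 12 mm lying on the base, a bystander.
- wedge_strip: Dark wooden strip 16 x 60 x 10 mm lying on the base, a bystander.
- mallet: Hammer lying at the left of the bench, a bystander.
- driver: Screwdriver lying at the right, a bystander.
There are look-alikes about, which are no part of the job. What is shaped like the rail but blue or turquoise is not meant.

How it is judged (in metres and radians):
On the way, in this order (a step that is already met when the one before it is completed fails the run):
1. bolt head in the open mouth of the hook, rail end at the pads, cam not yet turned (x of bolt_head in the frame of block between -0.004 and 0.004 m and angle between the y axis of rail and the y axis of block, either way round below 0.06 rad and z of rail in the frame of block below 0.022 m and horizontal distance between bolt_head and cam_axis below 0.0265 m and contact force between rail and stop above 0.3 N and value of joint cam below 0.6 rad), for 0.1 s.
2. hook turned behind the bolt head and drawing on it (value of joint cam above 1.6 rad and contact force between rail and hook above 4 N), for 0.1 s.
At the end, for the whole second after the job is handed in: The rail lies in the channel (within 0.06 rad and 4 mm), the cam is turned at least 1.6 rad and its hook holds the bolt (over 7 N), the rail presses the sprung pads with 11 to 23 N (pressed back 1.7 to 3.5 mm), and everything is at rest and let go (x of bolt_head in the frame of block between -0.004 and 0.004 m and angle between the y axis of rail and the y axis of block, either way round below 0.06 rad and z of rail in the frame of block below 0.022 m and contact force between rail and stop between 11 and 23 N and contact force between rail and hook above 7 N and value of joint cam above 1.6 rad and velocity of joint cam between -0.02 and 0.02 rad/s and linear speed of rail below 0.005 m/s); the robot touches nothing.
It fails at once if the rail was rammed or over-tightened against the stop pads (over 27 N) (contact force between rail and stop above 27 N).
It fails at once if the bolt was forced in the hook (over 45 N) (contact force between rail and hook above 45 N).
It fails at once if a small piece on the base, the hammer or the screwdriver was disturbed (moved over 20 mm) (distance of any of washer, offcut, wedge_strip, mallet, driver from where it was at the start of the episode above 0.02 m).
It also fails if it takes over 72 s, if anything falls off the work surface, if the arm or the gripper's body presses on something with over 40 N, if the wrist force passes 120 N, or if a joint passes its speed limit or range.

## Working session

There is one attempt and no reset: what is moved stays moved. The work goes in short steps, Python scripts to look and compute and a shell command to move; the robot and the scene stay as the last step left them, time stands still between calls to the robot, and variables do not carry over. Pictures are saved under pics/ and viewed, at most 10 in all, crops included, and the job is handed in when it is done.

```bash
mkdir -p pics
python3 - <<'E'
from plant import manip, eyes
import cv2, numpy as np
o=manip.get_obs(); print(o)
for n in ("scene","top"):
    im=eyes.camera(n); cv2.imwrite(f"pics/{n}1.png",im[:,:,::-1]); print(eyes.camera_info(n))
print(eyes.camera_info("wrist"))
E
```

```text
{'time': 0.0, 'joint_positions': array([-1.31883555,  0.62934998,  0.03843367,  1.51834397, -0.0270079 ,
        0.99632594, -0.0200097 ]), 'qd': array([ 0.0001304 , -0.00165517,  0.000581  , -0.0003952 , -0.00108212,
       -0.00055884,  0.00020105]), 'joint_efforts': array([-1.73734075e-03, -5.63396430e+01,  1.22574985e+00, -1.93446583e+01,
        1.10008140e-02,  1.05569119e-02, -6.89203702e-06]), 'ee_pos': array([202.85705966, 616.87967723, 230.39413567]), 'tcp_rot': array([-3.13968312e+00,  1.36547562e-05,  2.82382513e+00]), 'contact_force': array([ 0.71856545, -0.16324394, -0.06177461]), 'torque': array([0.01132183, 0.04305491, 0.03426453]), 'grip_force': 0.0, 'gripper_width': 85.52812464986418}
{'intrinsics': array([[486.81904983,   0.        , 317.46559928],
       [  0.        , 486.81904983, 198.79855906],
       [  0.        ,   0.        ,   1.        ]]), 'xyz': array([1025.3471334 ,  487.29043358, 1015.63698101]), 'orientation': array([-2.47088475,  0.00921742,  2.25397347])}
{'intrinsics': array([[433.95848374,   0.        , 324.08044679],
       [  0.        , 433.95848374, 199.27769306],
       [  0.        ,   0.        ,   1.        ]]), 'xyz': array([ 272.1150191 ,   16.16456152, 1186.20155872]), 'orientation': array([-2.95252932e+00, -5.39858134e-04, -1.57317600e+00])}
{'intrinsics': array([[319.43952936,   0.        , 322.51094732],
       [  0.        , 319.43952936, 195.31221083],
       [  0.        ,   0.        ,   1.        ]]), 'T_tool_cam': array([[ 1.33540910e-03, -9.65607379e-01, -2.60001165e-01,
         6.60970176e+01],
       [ 9.99999025e-01,  1.18344399e-03,  7.41018048e-04,
         2.30736670e-01],
       [-4.07835681e-04, -2.60001901e-01,  9.65608018e-01,
        -1.42373903e+02],
       [ 0.00000000e+00,  0.00000000e+00,  0.00000000e+00,
         1.00000000e+00]])}
```

```bash
ls -la . pics
```

```text
.:
total 12
drwxr-xr-x  3 agent agent 4096 Nov 28 22:31 .
drwxr-xr-x 23 root  root  4096 Nov 28 22:31 ..
drwxr-xr-x  2 agent agent 4096 Nov 28 22:31 pics

pics:
total 824
drwxr-xr-x 2 agent agent   4096 Nov 28 22:31 .
drwxr-xr-x 3 agent agent   4096 Nov 28 22:31 ..
-rw-r--r-- 1 agent agent 403115 Nov 28 22:31 scene1.png
-rw-r--r-- 1 agent agent 428594 Nov 28 22:31 top1.png
```

View pics/top1.png

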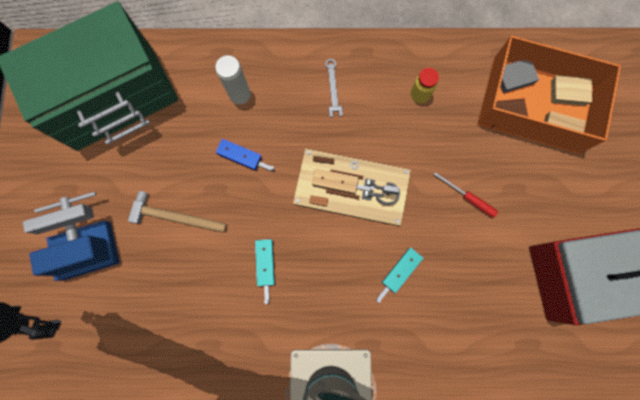

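View pics/scene1.png

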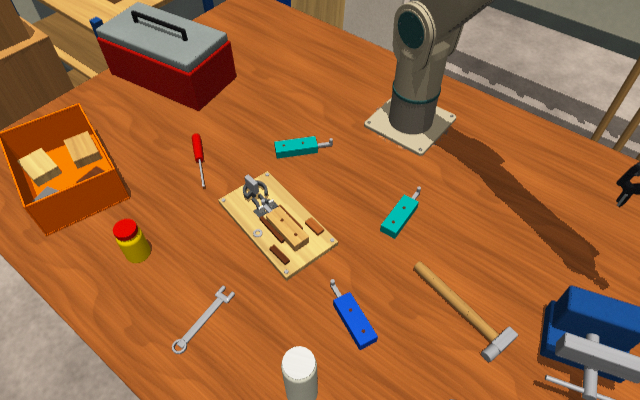

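The top view shows the wooden rail at about (335,182), lying on the pale base block with the cam at (385,192). Things that could be taken for the rail are the blue one at (240,155) and the turquoise ones at (265,262) and (403,270). I choose the timber one in the block's channel, and will check it in a close crop.

```bash
cat > h.py <<'E'
import numpy as np, cv2
from scipy.spatial.transform import Rotation as R
from plant import manip, eyes
def cam(name):
    i=eyes.camera_info(name)
    if name=="wrist":
        o=manip.get_obs(); T=np.eye(4); T[:3,:3]=R.from_euler("xyz",o["tcp_rot"]).as_matrix(); T[:3,3]=o["ee_pos"]
        T=T@i["T_tool_cam"]; return i["intrinsics"],T[:3,:3],T[:3,3]
    return i["intrinsics"],R.from_euler("xyz",i["orientation"]).as_matrix(),i["xyz"]
def ray(c,uv,z):
    K,Rm,t=c; uv=np.atleast_2d(uv).astype(float)
    d=np.c_[uv,np.ones(len(uv))]@np.linalg.inv(K).T@Rm.T
    return t+d*((z-t[2])/d[:,2:])
def proj(c,p):
    K,Rm,t=c; q=(np.atleast_2d(p)-t)@Rm@K.T; return q[:,:2]/q[:,2:]
E
python3 - <<'E'
from h import *
c=cam("top"); im=cv2.imread("pics/top1.png")
hsv=cv2.cvtColor(im,cv2.COLOR_BGR2HSV)
print(hsv[160,330],hsv[205,340],hsv[182,335],hsv[240,335])
m=cv2.inRange(hsv,(17,60,150),(32,160,255)); m[:140]=0;m[235:]=0;m[:,:280]=0;m[:,420:]=0
m=cv2.morphologyEx(m,cv2.MORPH_OPEN,np.ones((3,3)))
h=cv2.convexHull(np.vstack([p for p in cv2.findContours(m,0,2)[0] if cv2.contourArea(p)>20]))
r=cv2.minAreaRect(h); b=cv2.boxPoints(r); P=ray(c,b,18)[:,:2]
print(r,P,np.linalg.norm(P-np.roll(P,1,0),axis=1),P.mean(0))
crop=cv2.resize(im[140:235,285:420],None,fx=5.5,fy=5.5,interpolation=cv2.INTER_CUBIC); cv2.imwrite("pics/crop1.png",crop)
E
```

```text
[ 10 144 106] [ 19  92 220] [ 17 104 210] [ 11 140 171]
((351.9656066894531, 186.48011779785156), (109.43920135498047, 56.41506576538086), 11.592175483703613) [[ 485.14794223  100.90266055]
 [ 642.60403588   70.87959592]
 [ 578.32182009 -227.24352398]
 [ 423.90420287 -190.31649234]] [297.58929856 160.29287519 304.97474959 158.77155341] [532.49450027 -61.44443996]
```

View pics/crop1.png

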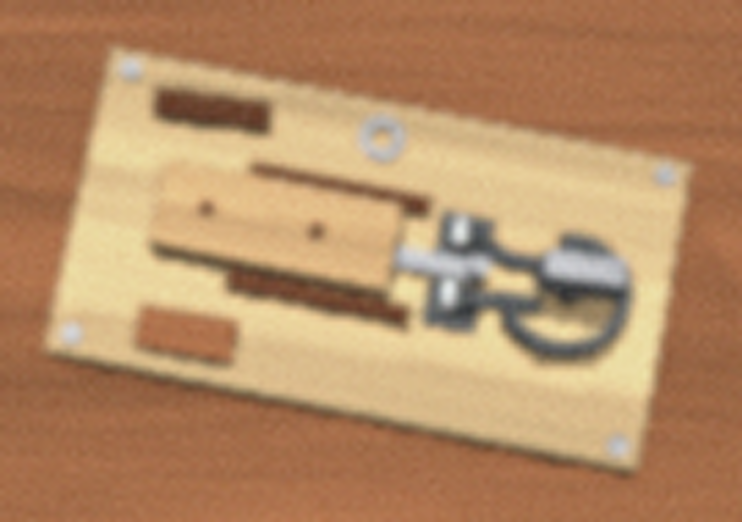

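The close crop confirms it: a tan timber rail with two holes sits between the dark guides, its bolt pointing at the pads at crop (460,230)/(450,295) and the hook at (565,300). I'll move over the block for a closer look.

```bash
python3 -m crank '[[85,-34.8,-34.1,0,0],[85,-34.8,-34.1,0,0],[85,-34.8,-34.1,0,0],[85,-34.8,-34.1,0,0],[85,-34.8,-34.1,0,0],[85,-34.8,-34.1,0,0],[85,-34.8,-34.1,0,0],[85,-34.8,-34.1,0,0]]'; python3 -m crank '[[85,-34.8,-34.1,0,0],[85,-34.8,-34.1,0,0],[85,-34.8,-34.1,0,0],[85,-34.8,-34.1,0,0],[85,-34.8,-34.1,0,0],[85,-34.8,-34.1,0,0],[85,-34.8,-34.1,0,0]]'; python3 -m crank '[[85,0,0,7,8.4],[85,0,0,7,8.4],[85,0,0,7,8.4],[85,0,0,7,8.4],[85,0,0,7,8.4],[85,0,0,7,8.4],[85,0,0,7,8.4],[85,0,0,7,8.4],[85,0,0,7,8.4],[85,0,0,7,8.1]]'; python3 -c "
from plant import manip;print(manip.get_obs())"
```

```text
time: 0.9
ee_pos: [382.7, 269.4, 231.2]
tcp_rot: [-3.141, -0.0, 2.824]
contact_force: [1.0, 0.2, -0.5]
gripper_width: 85.0
grip_force: 0.0
time: 1.6
ee_pos: [539.5, -33.4, 231.1]
tcp_rot: [3.142, -0.0, 2.824]
contact_force: [1.5, 0.1, 0.2]
gripper_width: 85.2
grip_force: 0.0
time: 2.6
ee_pos: [538.8, -31.4, 160.7]
tcp_rot: [-3.141, 0.0, 1.357]
contact_force: [-0.1, -0.1, -0.8]
gripper_width: 84.9
grip_force: 0.0
{'time': 2.6, 'joint_positions': array([-0.30816215,  0.61336499,  0.48234394,  1.9072125 , -0.41606484,
        0.72142444,  0.20322867]), 'qd': array([-0.20230069,  0.17451888,  0.33561489,  0.06698627, -0.41826001,
       -0.07077997, -0.99436418]), 'joint_efforts': array([  0.9844524 , -48.26598644,   5.77780366, -14.11073416,
         0.45110735,   0.06788821,   1.02135815]), 'ee_pos': array([538.82160151, -31.4126381 , 160.71835367]), 'tcp_rot': array([-3.14089286e+00,  1.59964407e-04,  1.35710286e+00]), 'contact_force': array([-0.10131278, -0.06003943, -0.82483675]), 'torque': array([-0.00123596,  0.00143761,  0.04363993]), 'grip_force': 0.0, 'gripper_width': 84.90640117873679}
```

```bash
python3 -m crank '[[85,0,0,0,0],[85,0,0,0,0],[85,0,0,0,0]]'
python3 - <<'E'
from h import *
c=cam("wrist"); im=eyes.camera("wrist")[:,:,::-1]; cv2.imwrite("pics/w1.png",im); np.savez("w1.npz",K=c[0],R=c[1],t=c[2])
o=manip.get_obs();print(o["ee_pos"],o["tcp_rot"],o["joint_positions"])
E
```

```text
time: 2.9
ee_pos: [539.3, -31.5, 161.6]
tcp_rot: [3.141, -0.0, 1.365]
contact_force: [-0.5, 0.1, 0.5]
gripper_width: 85.2
grip_force: 0.0
[539.33404136 -31.58899171 161.64882487] [ 3.14102597e+00 -3.85399692e-04  1.36469538e+00] [-0.30652666  0.61156516  0.48038041  1.90622787 -0.41372887  0.7218003
  0.20883395]
```

View pics/w1.png

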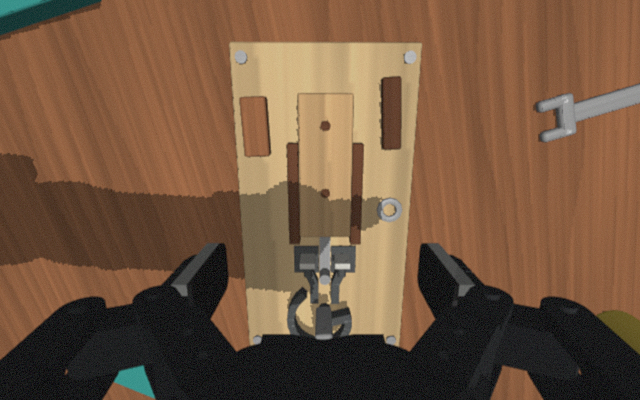

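The wrist view shows the rail butt edge at (298..353, 93), its front end at row ~237, the pads at rows 247–272, the hook ring around (320,315) with its mouth towards the rail, and the grip bar at about (323,320). All bystanders stand clear of the channel.

```bash
cat >> h.py <<'E'
def edge(g,p,q,n,w=6):
    """line through p-q refined by the gradient peak across it -> refined end points"""
    p,q=np.float32(p),np.float32(q); d=(q-p)/np.linalg.norm(q-p); nrm=np.float32([-d[1],d[0]])
    s=np.arange(-w,w+.1,.25,dtype=np.float32); pts=[]
    for f in np.linspace(.08,.92,n):
        c=p+f*(q-p); xy=c+s[:,None]*nrm
        v=cv2.remap(g,xy[None,:,0],xy[None,:,1],cv2.INTER_LINEAR)[0].astype(float)
        k=np.abs(np.gradient(cv2.GaussianBlur(v[None],(0,0),2.5)[0])); pts.append(c+s[k.argmax()]*nrm)
    vx,vy,x,y=cv2.fitLine(np.float32(pts),cv2.DIST_HUBER,0,.01,.01).ravel()
    l=np.array([vx,vy]);o=np.array([x,y]); return [o+l*((e-o)@l) for e in (p,q)]
E
python3 - <<'E'
from h import *
z=np.load("w1.npz"); c=(z["K"],z["R"],z["t"]); g=cv2.GaussianBlur(cv2.cvtColor(cv2.imread("pics/w1.png"),6),(0,0),.7)
E={}
for k,(p,q,h) in dict(baseTop=((235,43),(417,43),18),baseL=((231,48),(241,180),18),baseR=((421,48),(409,200),18),railButt=((300,94),(352,93),46),railL=((298,98),(298,140),46),railR=((353,98),(353,140),46),railFront=((300,237),(318,237),46)).items():
    E[k]=ray(c,edge(g,p,q,25),h)[:,:2]; d=np.diff(E[k],axis=0)[0]; print(k,E[k].round(1).tolist(),np.degrees(np.arctan2(d[1],d[0])).round(2))
yaw=1.3647
for yb in (-0.207,):
    Y=np.array([-np.sin(yb),np.cos(yb)]);X=np.array([np.cos(yb),np.sin(yb)])
    print("base x",(E["baseL"]@X),(E["baseR"]@X),"top y",E["baseTop"]@Y,"rail x",E["railL"]@X,E["railR"]@X,"butt y",E["railButt"]@Y,"front y",E["railFront"]@Y)
    ax=(E["baseTop"].mean(0)@Y-250)*Y+ (np.r_[E["baseL"]@X,E["baseR"]@X].mean())*X
    print("axis",ax,"proj top bar",proj(c,[[*ax,84]]),proj(c,[[*ax,44]]))
E
```

```text
Traceback (most recent call last):
  File "h.py", line 22, in edge
    v=cv2.remap(g,xy[None,:,0],xy[None,:,1],cv2.INTER_LINEAR)[0].astype(float)
      ~~~~~~~~~^^^^^^^^^^^^^^^^^^^^^^^^^^^^^^^^^^^^^^^^^^^^^^
cv2.error: OpenCV(4.12.0) /io/opencv/modules/imgproc/src/imgwarp.cpp:1821: error: (-215:Assertion failed) ((map1.type() == CV_32FC2 || map1.type() == CV_16SC2) && map2.empty()) || (map1.type() == CV_32FC1 && map2.type() == CV_32FC1) in function 'remap'
```

```bash
sed -i 's/xy=c+s\[:,None\]\*nrm/xy=(c+s[:,None]*nrm).astype(np.float32)/; s/v=cv2.remap(g,xy\[None,:,0\],xy\[None,:,1\]/v=cv2.remap(g,xy[None].copy(),None/' h.py
cat > m1.py <<'E'
from h import *
z=np.load("w1.npz"); c=(z["K"],z["R"],z["t"]); g=cv2.GaussianBlur(cv2.cvtColor(cv2.imread("pics/w1.png"),6),(0,0),.7)
E={}
for k,(p,q,h) in dict(baseTop=((235,43),(417,43),18),baseL=((231,48),(241,180),18),baseR=((421,48),(409,200),18),railButt=((300,94),(352,93),46),railL=((298,98),(298,140),46),railR=((353,98),(353,140),46),railFront=((300,237),(318,237),46)).items():
    E[k]=ray(c,edge(g,p,q,25),h)[:,:2]; d=np.diff(E[k],axis=0)[0]; print(k,E[k].round(1).tolist(),np.degrees(np.arctan2(d[1],d[0])).round(2))
for yb in (-0.207,):
    Y=np.array([-np.sin(yb),np.cos(yb)]);X=np.array([np.cos(yb),np.sin(yb)])
    print("base x",(E["baseL"]@X),(E["baseR"]@X),"top y",E["baseTop"]@Y,"rail x",E["railL"]@X,E["railR"]@X,"butt y",E["railButt"]@Y,"front y",E["railFront"]@Y)
    ax=(E["baseTop"].mean(0)@Y-250)*Y+ (np.r_[E["baseL"]@X,E["baseR"]@X].mean())*X
    print("axis",ax,"proj top bar",proj(c,[[*ax,84]]),proj(c,[[*ax,44]]))
E
python3 m1.py
```

```text
baseTop [[492.9, 100.1], [639.2, 69.4]] -11.85
baseL [[487.0, 96.6], [464.6, -12.5]] -101.61
baseR [[641.8, 64.7], [615.3, -63.0]] -101.73
railButt [[538.1, 49.3], [577.2, 41.0]] -11.88
railL [[534.0, 45.7], [527.5, 14.2]] -101.69
railR [[578.1, 36.5], [571.4, 5.1]] -102.18
railFront [[511.7, -67.4], [527.0, -70.6]] -11.71
base x [456.71216062 457.19667187] [614.79985002 615.09711836] top y [199.31587946 199.32961621] rail x [513.19501975 513.29161437] [558.30173641 558.12208745] butt y [158.8002316  158.78653358] front y [39.20157709 39.24189503]
axis [ 514.09446512 -159.7467427 ] proj top bar [[324.45475649 356.42835733]] [[324.17310794 324.85400625]]
```

```bash
python3 -m crank '[[0,34.7,0.5,0,0],[0,34.7,0.5,0,0],[0,34.7,0.5,0,0],[0,0,0,40,0],[0,0,0,40,0],[0,0,0,30,0],[0,0,0,20,0],[0,0,0,4,0],[0,0,0,0,0],[0,0,0,0,0]]' 40; python3 -c "
from h import *
for i in range(3):
  eyes.camera('top')
  o=manip.get_obs();print(o['ee_pos'],o['tcp_rot'],o['contact_force'],o['gripper_width'])
print(o['joint_positions'])"
```

```text
time: 3.95
ee_pos: [563.1, 69.9, 28.5]
tcp_rot: [3.14, -0.001, 1.363]
contact_force: [0.1, 0.7, -0.5]
gripper_width: -0.0
grip_force: 0.0
[563.15952477  70.0398689   28.69934958] [ 3.13927072e+00 -9.14799120e-04  1.36314772e+00] [-0.6544826  -0.36463606 -0.32883233] -0.19031190198384684
[563.15265087  70.11936438  28.71328578] [ 3.13918091e+00 -9.51293720e-04  1.36321740e+00] [0.48700466 0.23836152 0.29033571] 0.279502210471896
[562.96557915  70.18064042  28.57675031] [ 3.13949115e+00 -8.95773315e-04  1.36325001e+00] [ 0.59719188 -0.28867886  0.06389585] 0.06237026918242295
[-0.39013982  0.83753683  0.34457158  1.90274891 -0.55741657  0.49452692
  0.13928221]
```

```bash
python3 -m crank '[[0,-6,-0.8,0,0],[0,-4,0,0,0],[0,-2,0,0,0],[0,-2,0,0,0],[0,-2,0,0,0],[0,-2,0,0,0],[0,-2,0,0,0]]'; python3 -m crank '[[0,-2,0,0,0],[0,-2,0,0,0],[0,-2,0,0,0],[0,-2,0,0,0],[0,-2,0,0,0]]'; python3 -c "
from h import *
c=cam('wrist');im=eyes.camera('wrist')[:,:,::-1]; cv2.imwrite('pics/w2.png',im);np.savez('w2.npz',K=c[0],R=c[1],t=c[2])
for i in range(3):
  eyes.camera('top')
  o=manip.get_obs();print(o['ee_pos'],o['contact_force'])"
```

```text
time: 4.8
ee_pos: [557.4, 51.4, 27.4]
tcp_rot: [3.141, -0.001, 1.364]
contact_force: [-0.6, 3.7, 0.8]
gripper_width: -0.0
grip_force: 1.5
time: 5.3
ee_pos: [555.1, 40.8, 27.4]
tcp_rot: [3.141, -0.0, 1.363]
contact_force: [1.0, 4.4, 1.7]
gripper_width: -0.1
grip_force: 1.8
[555.00985176  40.21122427  27.3245933 ] [1.29476792 1.89087578 1.15545387]
[555.02711101  40.21874107  27.32191265] [0.0667403  2.39481632 1.95672974]
[555.0118726   40.26762031  27.27023482] [0.62525001 1.50592826 0.58433337]
```

View pics/w2.png

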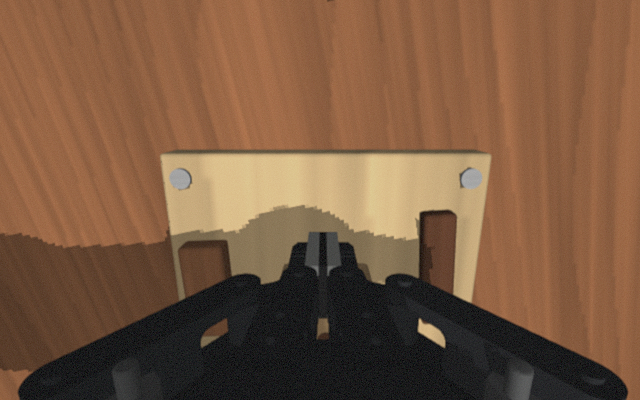

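The fingers hide the rail here, but the force (~2–4 N along the block's +y) shows the butt is being pushed. I'll go on in small steps and feel for the pads.

```bash
python3 -m crank '[[0,-1,0,0,0],[0,-1,0,0,0],[0,-1,0,0,0],[0,-1,0,0,0],[0,-1,0,0,0]]' | grep -E "pos|contact"; for i in 1 ; do :; done; python3 -m crank '[[0,-0.5,0,0,0],[0,-0.5,0,0,0]]' | grep -E "pos|contact";python3 -m crank '[[0,-0.5,0,0,0],[0,-0.5,0,0,0]]' | grep -E "pos|contact"
```

```text
ee_pos: [553.9, 35.9, 27.3]
contact_force: [0.5, 3.1, 1.1]
ee_pos: [553.8, 34.9, 27.2]
contact_force: [1.2, 2.5, 2.0]
ee_pos: [553.6, 33.9, 27.3]
contact_force: [0.9, 2.7, 0.7]
```

Run:
```python
from h import *
fs=[];ps=[]
for i in range(4):
    im=eyes.camera("top")[:,:,::-1]; o=manip.get_obs(); fs.append(o["contact_force"]);ps.append(o["ee_pos"])
Y=np.array([.20504,.97875,0]); print(np.mean(fs,0)@Y,np.mean(ps,0)@Y)
cv2.imwrite("pics/crop2.png",cv2.resize(im[140:235,285:420],None,fx=5.5,fy=5.5,interpolation=cv2.INTER_CUBIC))
```

```text
2.474258951457843 146.5770864428647
```

```bash
python3 -m crank '[[0,-0.5,0,0,0],[0,-0.5,0,0,0],[0,0,0,0,0]]' | grep -E "pos|contact"; python3 -m crank '[[0,-0.5,0,0,0],[0,-0.5,0,0,0],[0,0,0,0,0]]' | grep -E "pos|contact";python3 -m crank '[[0,-0.5,0,0,0],[0,0,0,0,0]]' | grep -E "pos|contact"
```

```text
ee_pos: [553.4, 32.9, 27.3]
contact_force: [0.3, 2.0, 1.2]
ee_pos: [553.2, 31.8, 27.3]
contact_force: [1.0, 2.6, 0.4]
ee_pos: [553.0, 31.4, 27.3]
contact_force: [0.2, 2.9, 0.7]
```

```bash
python3 -m crank '[[0,-0.5,0,0,0],[0,0,0,0,0]]' | grep -E "pos|contact"; python3 -m crank '[[0,-0.5,0,0,0],[0,0,0,0,0]]' | grep -E "pos|contact";python3 -m crank '[[0,-0.5,0,0,0],[0,0,0,0,0]]' | grep -E "pos|contact"
```

```text
ee_pos: [553.0, 30.9, 27.3]
contact_force: [-0.3, 2.5, 1.0]
ee_pos: [552.9, 30.4, 27.3]
contact_force: [0.7, 1.5, 0.4]
ee_pos: [552.8, 30.1, 27.3]
contact_force: [1.1, 3.2, 0.4]
```

```bash
python3 -m crank '[[0,-0.5,0,0,0],[0,0,0,0,0]]' | grep -E "pos|contact"; python3 -m crank '[[0,-0.5,0,0,0],[0,0,0,0,0]]' | grep -E "pos|contact"
```

```text
ee_pos: [552.8, 29.9, 27.3]
contact_force: [0.7, 3.3, -0.3]
ee_pos: [552.7, 29.6, 27.3]
contact_force: [1.2, 5.2, -0.8]
```

```bash
python3 -m crank '[[0,-0.5,0,0,0],[0,0,0,0,0]]' | grep -E "pos|contact"; python3 -m crank '[[0,-0.5,0,0,0],[0,0,0,0,0],[0,0,0,0,0]]' | grep -E "pos|contact"
cat > avg.py <<'E'
from h import *
fs=[];ps=[]
for i in range(6):
    im=eyes.camera("top")[:,:,::-1]; o=manip.get_obs(); fs.append(o["contact_force"]);ps.append(o["ee_pos"])
Y=np.array([.20504,.97875,0]); X=np.array([.97875,-.20504,0]); p=np.mean(ps,0); print("t",o["time"],"FY",np.mean(fs,0)@Y,"Y",p@Y,"X",p@X,"z",p[2],"std",np.std(ps,0)@Y,"rot",o["tcp_rot"],"w",o["gripper_width"],"q7",o["joint_positions"][6],"tq",o["torque"])
cv2.imwrite("pics/crop2.png",cv2.resize(im[140:235,285:420],None,fx=5.5,fy=5.5,interpolation=cv2.INTER_CUBIC))
E
python3 avg.py
```

```text
ee_pos: [552.7, 29.4, 27.3]
contact_force: [0.9, 5.7, -1.0]
ee_pos: [552.7, 29.3, 27.3]
contact_force: [1.5, 5.7, -0.8]
t 9.2 FY 6.0991294494371004 Y 142.00105902224067 X 534.8722578593706 z 27.29208318339065 std 0.028502242078116503 rot [-3.14145719e+00 -1.38363900e-03  1.36384091e+00] w 0.036055624424053086 q7 0.20950687824103534 tq [ 1.33529213 -0.31688079 -0.02344518]
```

Pads felt: force rose from ~2.6 N of friction to 6.1 N, touching at about Y≈142.5 (TCP). Step 1 holds, so I retreat, raise and look at the cam.

```bash
python3 -m crank '[[0,2,0,0,0],[0,13,0,0,0],[0,0,0,-30,0],[0,0,0,-45,0],[85,0,0,-45,0],[85,-25,0,-20,0],[85,-27,0,0,0],[85,-15,0,0,0],[85,0,0,0,0],[85,0,0,0,0]]' | grep -E "pos|time"
python3 - <<'E'
from h import *
c=cam("wrist"); im=eyes.camera("wrist")[:,:,::-1]; cv2.imwrite("pics/w3.png",im); np.savez("w3.npz",K=c[0],R=c[1],t=c[2])
print(c[2]); cv2.imwrite("pics/w3c.png",cv2.resize(im[100:370,220:430],None,fx=2.2,fy=2.2,interpolation=cv2.INTER_CUBIC))
E
```

```text
time: 10.2
ee_pos: [541.4, -22.0, 166.6]
[554.70504272  42.45443853 308.96285511]
```

View pics/w3c.png

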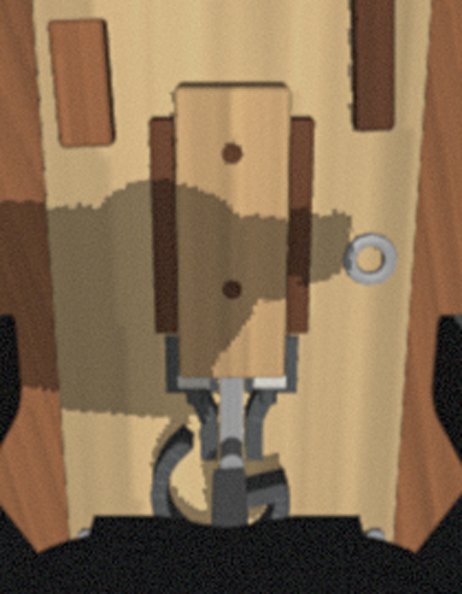

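The crop shows the rail end against the pads (crop row 378), the bolt head at crop (231,455) inside the hook's mouth, and the bar centred at crop column ~230. No bystander has moved.

```bash
python3 - <<'E'
from h import *
z=np.load("w3.npz"); c=(z["K"],z["R"],z["t"]); im=cv2.imread("pics/w3.png"); g=cv2.cvtColor(im,6); gb=cv2.GaussianBlur(g,(0,0),.7)
B=np.array([[.97875,-.20504],[.20504,.97875]])
f=lambda uv,h:(ray(c,uv,h)[:,:2]@B.T).round(1).tolist()
px=lambda u,v:(220+u/2.2,100+v/2.2)
print("butt",f(edge(gb,px(180,88),px(286,88),20,4),46),"front",f(edge(gb,px(182,377),px(215,377),15,3),46))
print("railL",f(edge(gb,px(176,100),px(180,330),20,4),46),"railR",f(edge(gb,px(290,100),px(283,330),20,4),46))
print("bar L,R @84",f(edge(gb,px(213,480),px(213,510),10,5),84),f(edge(gb,px(247,480),px(247,510),10,5),84))
print("head z44",f([px(231,455)],44), "baseL",f(edge(gb,px(40,60),px(44,120),10,4),18),"baseR",f(edge(gb,px(428,60),px(420,200),20,4),18))
print(f([px(230,463),px(230,470)],84))
E
python3 avg.py
```

```text
butt [[517.3, 134.5], [556.3, 131.2]] front [[515.8, 12.9], [529.5, 13.3]]
railL [[514.8, 127.0], [514.5, 34.2]] railR [[557.3, 127.0], [557.8, 34.2]]
bar L,R @84 [[527.0, -8.5], [527.0, -21.4]] [[541.3, -8.5], [541.8, -21.4]]
head z44 [[536.2, -25.1]] baseL [[457.1, 140.0], [456.9, 115.7]] baseR [[615.1, 140.2], [614.9, 81.7]]
[[535.5, -1.2], [535.5, -4.2]]
t 10.55 FY 0.1492992202988238 Y 89.95807253187039 X 534.5784611358179 z 166.74300507491088 std 0.32519262738165106 rot [-3.14112641e+00 -5.35077528e-05  1.36398393e+00] w 84.77660041877557 q7 0.1883104689790609 tq [-0.04108853  0.0229566   0.00645029]
```

```bash
python3 -m crank '[[85,-40,0.9,0,0],[85,-40,0,0,0],[85,-40,0,0,0],[85,-20.7,0,0,0],[85,0,0,0,0],[85,0,0,40,0],[85,0,0,40,0],[85,0,0,25,0],[85,0,0,7,0],[85,0,0,0,0]]' | grep -E "pos|contact|time"; python3 -m crank '[[25,0,0,0,0],[20,0,0,0,0],[18,0,0,0,0],[18,0,0,0,0],[18,0,0,0,0]]' 20 | grep -E "contact|width|grip"; python3 avg.py
```

```text
time: 11.55
ee_pos: [513.3, -159.6, 54.6]
contact_force: [-0.0, -0.0, 0.1]
contact_force: [0.7, -0.2, -0.2]
gripper_width: 18.0
grip_force: 0.0
t 12.35 FY -0.08062422370429831 Y -51.91929926763254 X 535.5622215590083 z 55.40063607943916 std 0.02334320519141629 rot [-3.14146576e+00 -3.68610115e-05  1.36286112e+00] w 17.630241196397154 q7 0.5354224053554671 tq [-0.02045401 -0.02819208  0.02870703]
```

```bash
python3 -m crank '[[10,0,0,0,0],[5,0,0,0,0],[0,0,0,0,0],[0,0,0,0,0]]' 20 | grep -E "contact|width|grip"; python3 avg.py
```

```text
contact_force: [2.2, -0.1, -0.5]
gripper_width: 13.6
grip_force: 19.9
t 13.05 FY 0.7930772569171108 Y -51.86225325431863 X 536.2125378310003 z 55.39917703879856 std 0.020201577722357197 rot [3.14039318e+00 9.14901349e-05 1.36310978e+00] w 13.558111584222228 q7 0.5354430856662862 tq [-0.03613753 -0.84777787 -0.03846122]
```

```bash
python3 -m crank '[[0,0.6,0,0,0],[0,0,0,0,4],[0,0,0,0,8],[0,0,0,0,8],[0,0,0,0,8],[0,0,0,0,8],[0,0,0,0,8]]' 40 | grep -E "pos|rot|contact|width|grip"; python3 -m crank '[[0,0,0,0,8],[0,0,0,0,8],[0,0,0,0,8],[0,0,0,0,8],[0,0,0,0,8],[0,0,0,0,6],[0,0,0,0,0],[0,0,0,0,0]]'| grep -E "pos|rot|contact|width|grip"; python3 avg.py
```

```text
ee_pos: [513.3, -160.2, 55.5]
tcp_rot: [-3.141, 0.0, 0.589]
contact_force: [2.1, -0.8, 0.3]
gripper_width: 13.4
grip_force: 42.0
ee_pos: [513.1, -159.2, 55.5]
tcp_rot: [-3.14, 0.001, -0.208]
contact_force: [1.3, 1.1, 6.2]
gripper_width: 13.3
grip_force: 42.6
t 14.85 FY 2.6490411181625326 Y -50.55620002779983 X 534.8581664629347 z 55.45329521455619 std 0.012650411026048195 rot [-3.13954735e+00  1.10684647e-03 -2.07534493e-01] w 13.089034310330263 q7 -0.605236771023324 tq [ 0.34080992 -0.21335165 -0.01434243]
```

```bash
python3 -m crank '[[0,0,0,0,8],[0,0,0,0,8],[0,0,0,0,8],[0,0,0,0,8],[0,0,0,0,0]]' | grep -E "pos|rot|contact"; python3 avg.py;  python3 -m crank '[[0,0,0,0,8],[0,0,0,0,8],[0,0,0,0,8],[0,0,0,0,0],[0,0,0,0,0]]'| grep -E "pos|rot|contact"; python3 avg.py
```

```text
ee_pos: [513.5, -158.5, 55.4]
tcp_rot: [-3.14, 0.002, -0.768]
contact_force: [1.9, 4.2, 5.8]
t 15.65 FY 4.044715879198835 Y -49.83210468266486 X 535.0588664917527 z 55.444066677354186 std 0.020246694064330304 rot [-3.13931212e+00  2.56464551e-03 -7.65696822e-01] w 13.164344865507182 q7 -1.091976966116893 tq [ 0.5044438  -0.29406168 -0.12044105]
ee_pos: [513.9, -158.2, 55.4]
tcp_rot: [-3.14, 0.003, -1.184]
contact_force: [3.2, 5.4, 5.9]
t 16.45 FY 4.839115120923154 Y -49.4243534358131 X 535.438644948627 z 55.44916611989961 std 0.012183552445924084 rot [-3.13971004  0.00343297 -1.18427783] w 13.59680416265943 q7 -1.4916109033758012 tq [ 0.65833933 -0.47573365 -0.0643502 ]
```

```bash
python3 -m crank '[[0,0,0,0,7],[0,0,0,0,6],[0,0,0,0,0],[0,0,0,0,0]]' | grep -E "pos|rot|contact"; python3 avg.py;  python3 -m crank '[[30,0,0,0,0],[85,0,0,0,0],[85,0,0,0,0],[85,0,0,0,0],[85,0,0,0,0],[85,0,0,-30,0],[85,0,0,-45,0],[85,0,0,-20,0]]'| grep -E "pos|rot|contact"; python3 avg.py
```

```text
ee_pos: [514.2, -158.1, 55.5]
tcp_rot: [-3.14, 0.004, -1.411]
contact_force: [3.4, 4.1, 5.1]
t 17.15 FY 5.419569273911329 Y -49.27483116594294 X 535.7060419906159 z 55.45719048413514 std 0.01620528700614292 rot [-3.14005416  0.00380097 -1.41118251] w 13.397615455623388 q7 -1.7134777301263049 tq [ 0.65266405 -0.63891814 -0.12572635]
ee_pos: [514.4, -161.4, 153.2]
tcp_rot: [-3.139, -0.003, -1.413]
contact_force: [0.7, -0.2, -0.3]
t 18.25 FY -0.03516636978539593 Y -51.475782357816 X 535.9867195653069 z 151.30089717128638 std 1.1460073969371685 rot [ 3.13975527e+00  1.39391409e-03 -1.41197729e+00] w 84.39770686269867 q7 -1.8532932982128425 tq [-0.06728791  0.04562954  0.00012859]
```

```bash
python3 -m crank '[[85,0,0,0,-8.37],[85,0,0,0,-8.37],[85,0,0,0,-8.37],[85,0,0,0,-8.37],[85,0,0,0,-8.37],[85,0,0,0,-8.37],[85,0,0,0,-8.37],[85,0,0,0,-8.37],[85,0,0,0,-8.37],[85,0,0,0,-8.37]]' >/dev/null; python3 -m crank '[[40,0,0,0,-8.37],[0,0,0,0,-8.37],[0,0,0,0,-8.37],[0,0,0,0,-8.37],[0,0,0,0,-8.37],[0,0,0,0,-8.37],[0,0,0,0,-8.37],[0,0,0,0,-8.37],[0,0,0,0,-8.37],[0,0,0,0,0]]' >/dev/null; python3 -m crank '[[0,45,0,0,0],[0,45,0,0,0],[0,45,0,0,0],[0,45,0,0,0],[0,27,0,0,0],[0,0,0,0,0],[0,0,0,0,0]]' >/dev/null; python3 avg.py
```

```text
t 21.25 FY -0.2183936415554391 Y 153.9814302138439 X 535.6539403008316 z 150.05032129364926 std 0.3330492465650522 rot [-3.14145704e+00  4.00428349e-04  1.36074164e+00] w -0.337123414284682 q7 -0.08204499875269594 tq [-0.01723523  0.0053726   0.0029383 ]
```

```bash
python3 -m crank '[[0,2,-0.8,0,0],[0,0,0,40,0],[0,0,0,40,0],[0,0,0,30,0],[0,0,0,12.7,0],[0,0,0,0,0],[0,0,0,0,0]]' >/dev/null; python3 avg.py; python3 -m crank '[[0,-4,0,0,0],[0,-4,0,0,0],[0,-2,0,0,0],[0,-1,0,0,0],[0,0,0,0,0]]' >/dev/null; python3 avg.py
```

```text
t 22.25 FY -0.16513679509802012 Y 157.97579023038523 X 535.9450444404769 z 28.992528958281614 std 0.14058268549923203 rot [ 3.13992641e+00 -6.62909661e-04  1.36362623e+00] w -0.471178312083894 q7 -0.02206211299723679 tq [0.0390949  0.02511447 0.0156544 ]
t 23.05 FY 0.25105350212368743 Y 146.78368392484586 X 534.860609778384 z 27.540161865096184 std 0.10475465876189717 rot [-3.14150422e+00 -8.20585168e-05  1.36366364e+00] w -0.2232851626641971 q7 -0.006016817867509035 tq [ 0.03196798 -0.00653434 -0.04887366]
```

```bash
python3 -m crank '[[0,-1,0,0,0],[0,-1,0,0,0],[0,-1,0,0,0],[0,0,0,0,0],[0,0,0,0,0]]' |grep conta; python3 avg.py; python3 -m crank '[[0,-0.5,0,0,0],[0,-0.5,0,0,0],[0,0,0,0,0],[0,0,0,0,0]]'|grep conta; python3 avg.py; python3 -m crank '[[0,-0.5,0,0,0],[0,-0.5,0,0,0],[0,0,0,0,0],[0,0,0,0,0]]'|grep conta; python3 avg.py
```

```text
contact_force: [-0.4, 0.6, 0.2]
t 23.85 FY 0.10056764251696632 Y 143.71978248070334 X 534.8912619162306 z 27.59420069852978 std 0.035161099550595196 rot [-3.14156173e+00 -2.91010149e-05  1.36349654e+00] w 0.2002070659606353 q7 -0.0016166937679681177 tq [-0.01480034 -0.01643622 -0.06338823]
contact_force: [-0.5, -0.6, 0.3]
t 24.55 FY -0.03170520331770754 Y 142.6791501557185 X 534.9022957802521 z 27.59080936815739 std 0.019735283912527962 rot [-3.14156805e+00 -4.23889561e-05  1.36348419e+00] w 0.08954967158776554 q7 -0.00018983093251846207 tq [0.01612626 0.03098461 0.00727504]
contact_force: [-0.1, -0.3, 0.4]
t 25.25 FY -0.019450264661806292 Y 141.6761879452771 X 534.9112285061229 z 27.595756954472794 std 0.028985659242485116 rot [ 3.14152279e+00 -5.99578837e-05  1.36352465e+00] w 0.15210954802282423 q7 0.0013091763661422812 tq [ 0.00258164  0.04853783 -0.00378847]
```

```bash
python3 -m crank '[[0,-0.5,0,0,0],[0,0,0,0,0],[0,0,0,0,0]]'|grep conta; python3 avg.py; python3 -m crank '[[0,-0.5,0,0,0],[0,0,0,0,0],[0,0,0,0,0]]'|grep conta; python3 avg.py; python3 -m crank '[[0,-0.5,0,0,0],[0,0,0,0,0],[0,0,0,0,0]]'|grep conta; python3 avg.py
```

```text
contact_force: [0.0, 1.2, -0.9]
t 25.85 FY 1.3623058792713092 Y 141.44886015411686 X 534.8885783166435 z 27.608875197242494 std 0.017936810645905545 rot [-3.14158144e+00 -2.97175525e-04  1.36363272e+00] w 0.05145483285967382 q7 0.0020406088872421705 tq [ 0.3708974  -0.0792984  -0.04084493]
contact_force: [1.2, 4.9, 0.8]
t 26.45 FY 4.518879906168808 Y 141.39123594865922 X 534.9210811160654 z 27.63408026386296 std 0.0128287969567072 rot [ 3.14148153e+00 -7.52591691e-04  1.36395302e+00] w -0.009930266060410678 q7 0.0027041867752893058 tq [ 1.06263378 -0.25189014  0.03483886]
contact_force: [1.1, 5.9, -0.6]
t 27.05 FY 6.187577908184554 Y 141.33619848899735 X 534.9131585630777 z 27.63508929795694 std 0.01414477370988177 rot [ 3.14148348e+00 -1.25908520e-03  1.36428442e+00] w -0.08010429525653459 q7 0.003505900150468264 tq [ 1.30436772 -0.22756661 -0.04236351]
```

Butt now stands at 141.4 under light touch, against 142.5 at the pads' first contact: about 1.2 mm pressed. 1.3 mm more is needed, i.e. about +20° of cam. The bar's half-turn symmetry lets me regrip at −21°.

```bash
python3 -m crank '[[0,2,0,0,0],[0,13,0,0,0],[0,0,0,-40,0],[0,0,0,-45,0],[85,0,0,-40,0],[85,-45,0,0,0],[85,-45,0,0,0],[85,-45,0,0,0],[85,-40,0,0,0],[85,-20,0,0,0]]' >/dev/null; python3 -m crank '[[85,0,0,0,-7],[85,0,0,0,-7],[85,0,0,0,-7],[85,0,0,0,0],[85,0,0,0,0],[85,0,0,0,0]]' > /dev/null; python3 avg.py
```

```text
t 28.95 FY -0.2958929412018935 Y -39.73753623339529 X 534.710421659521 z 152.55107338340977 std 0.030993248718178126 rot [-3.14145024e+00  3.99309786e-05  1.72975381e+00] w 85.00313381500654 q7 0.5287690131081385 tq [-0.04103029 -0.05271191 -0.01199815]
```

```bash
python3 -m crank '[[85,-10.2,-2.5,0,0],[85,0,0,40,0],[85,0,0,40,0],[85,0,0,17,0],[60,0,0,0,0],[30,0,0,0,0],[0,0,0,0,0],[0,0,0,0,0],[0,0,0,0,0],[0,0,0,0,0]]' 40 |grep -E "rot|cont|width|grip"; python3 avg.py
```

```text
tcp_rot: [3.141, 0.001, 1.73]
contact_force: [-2.3, -0.6, 6.8]
gripper_width: 13.5
grip_force: 40.4
t 30.25 FY -0.5640361335029541 Y -50.53334736432264 X 536.2588602655819 z 56.794902803656925 std 0.010690036283935812 rot [3.14080435e+00 5.88179818e-04 1.73008040e+00] w 13.281855686498249 q7 0.5772366397864068 tq [-0.04560242  0.3645475   0.08582199]
```

```bash
python3 -m crank '[[0,0,0,0,6],[0,0,0,0,6],[0,0,0,0,5],[0,0,0,0,3.2],[0,0,0,0,0],[0,0,0,0,0]]' |grep -E "rot|cont"; python3 avg.py
```

```text
tcp_rot: [3.141, 0.0, 1.377]
contact_force: [-0.9, -0.3, 5.7]
t 31.15 FY -0.46452096439780444 Y -50.5007152139802 X 536.2498918296163 z 56.799828715269165 std 0.013701713958719488 rot [3.14056811e+00 7.20324997e-05 1.37731481e+00] w 13.045307124697644 q7 0.35339344034726033 tq [-0.09302403  0.34187538  0.02518182]
```

```bash
python3 -m crank '[[30,0,0,0,0],[85,0,0,0,0],[85,0,0,0,0],[85,0,0,0,0],[85,0,0,-40,0],[85,0,0,-45,0],[85,0,0,-10,0],[0,45,0,0,0.8],[0,45,0,0,0],[0,45,0,0,0]]' >/dev/null; python3 -m crank '[[0,45,0,0,0],[0,27,-1,0,0],[0,0,0,0,0],[0,0,0,0,0],[0,0,0,0,0]]' >/dev/null; python3 avg.py
```

```text
t 32.95 FY -0.502313595123514 Y 155.24139852056078 X 534.7647636805478 z 150.6095417318912 std 0.4293333274405121 rot [-3.14157271e+00  9.97034878e-05  1.36200067e+00] w 0.26854416438889656 q7 -0.05968248950202493 tq [0.00582276 0.02986487 0.03160123]
```

```bash
python3 -m crank '[[0,0,0,40,0],[0,0,0,40,0],[0,0,0,30,0],[0,0,0,12.5,0],[0,0,0,0,0],[0,-6,0,0,0],[0,-5,0,0,0],[0,-1,0,0,0],[0,-1,0,0,0],[0,0,0,0,0]]' >/dev/null; python3 avg.py; python3 -m crank '[[0,-0.5,0,0,0],[0,-0.5,0,0,0],[0,0,0,0,0],[0,0,0,0,0]]' >/dev/null; python3 avg.py
```

```text
t 34.25 FY -0.32921705761534825 Y 143.99396435065893 X 534.6325424367897 z 28.246064942065974 std 0.06822559105471775 rot [-3.14151244e+00 -9.01329276e-05  1.36376896e+00] w -0.13226611936551783 q7 0.029030595657455038 tq [0.01070621 0.00274115 0.04230081]
t 34.95 FY -0.21888336171449702 Y 142.75467135699103 X 534.5778494012368 z 28.07530891634505 std 0.021007220449560562 rot [-3.14158598e+00 -4.57884775e-06  1.36347846e+00] w -0.053269093019381736 q7 0.030515881535514232 tq [ 0.00255624 -0.0248375   0.01337594]
```

```bash
python3 -m crank '[[0,-1,0,0,0],[0,-1,0,0,0],[0,0,0,0,0],[0,0,0,0,0]]' >/dev/null; python3 avg.py; for i in 1; do :; done; python3 -m crank '[[0,-0.5,0,0,0],[0,0,0,0,0],[0,0,0,0,0]]' >/dev/null; python3 avg.py;  python3 -m crank '[[0,-0.5,0,0,0],[0,0,0,0,0],[0,0,0,0,0]]' >/dev/null; python3 avg.py
```

```text
t 35.65 FY -0.31434206811629417 Y 140.7898593730984 X 534.5677994552444 z 28.082724992588172 std 0.032273350614405734 rot [-3.14152517e+00 -4.37763957e-05  1.36352604e+00] w 0.09935370656412858 q7 0.0334540329082494 tq [-0.02147855  0.01608462 -0.00744381]
t 36.25 FY 0.13500345827031715 Y 140.35853539576794 X 534.5689752043425 z 28.086494125015133 std 0.025180320849658714 rot [ 3.14157233e+00 -1.12014035e-04  1.36353352e+00] w 0.28066323284074823 q7 0.03423525697738194 tq [ 0.06861905 -0.05228742 -0.01514989]
t 36.85 FY 3.121153566069185 Y 140.27885570474066 X 534.5674124074299 z 28.102579768372376 std 0.019411458963823822 rot [-3.14158125e+00 -5.65477044e-04  1.36386499e+00] w 0.005508272839136168 q7 0.03499356975005552 tq [ 0.78863927 -0.14210062 -0.02123155]
```

At equal load the butt has moved in by 2.3 mm from the pads' first contact, inside the 1.7–3.5 mm window. I retreat and take a last look.

```bash
python3 -m crank '[[0,2,0,0,0],[0,13,0,0,0],[0,0,0,-40,0],[0,0,0,-45,0],[85,0,0,-40,0],[85,-30,0,0,0],[85,-37,0,0,0],[85,0,0,0,0],[85,0,0,0,0],[85,0,0,0,0]]' >/dev/null; python3 -c "
from h import *
im=eyes.camera('wrist')[:,:,::-1]; cv2.imwrite('pics/w4c.png',cv2.resize(im[30:370,220:430],None,fx=1.7,fy=1.7)); o=manip.get_obs(); print(o['time'],o['ee_pos'],o['contact_force'])"
```

```text
37.9 [541.36183031 -22.11611736 152.812049  ] [-0.30059324  0.15056065  0.12742096]
```

View pics/w4c.png

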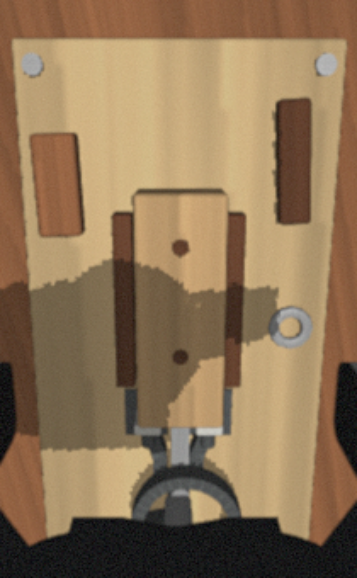

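The rail lies straight against the pads at crop row 432. The hook's closed side faces the rail at crop (185,480), the bystanders lie where they were, and the gripper is clear.

```bash
python3 -c "
from plant import manip; print(manip.job_done())"
```

```text
the job is handed in; nothing more can be done
None
```

The job is handed in: the cam is turned about 3.13 rad and alone holds the rail, with the pads pressed back about 2.3 mm by touch measurement (about 15 N) and the gripper clear; the hand-in call returned no verdict.

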